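Clear the parcel label and aim the hand scanner at it

TASK

Using the push block, sweep the three wood offcuts off the parcel's label into the scrap tray beside it (do not touch them with the gripper), and stand the push block back down on the bench. Then draw the hand scanner up out of its stand, tip its nose down to about 45 degrees or steeper and aim its window at the middle of the label from about a hand's length away, and finish while still holding it there, steady and raised clear of everything. Leave the other things on the bench where they are.

Things in the scene. Friction and masses are not known exactly. Their poses are not given: they have to be found in the camera images.
- parcel: Closed flat cardboard carton fixed on the bench, 240 (its x) x 200 (its y) x 60 high; origin at the centre of its underside. The scrap tray stands along its +y side.
- label (a point): Middle of the white shipping label (110 x 75 mm, black bars) on the parcel's top face, which is 60 mm above the bench; the point is at the middle of that face.
- tray: Open grey plastic scrap tray, fixed, outside 220 (its x) x 125 (its y) x 50 high, walls and floor 5 mm, axes parallel to the parcel's; origin at the centre of its underside. It stands close against the parcel's +y side (gap 2 to 5 mm), its rim 10 mm below the parcel's top.
- scrap_a: Pale wood offcut, a block 40 x 32 x 28 high, about 30 g; loose on the parcel's label; origin at the centre of its underside.
- scrap_b: Pale wood offcut, a block 34 x 34 x 24 high, about 25 g; loose on the parcel's label; origin at the centre of its underside.
- scrap_c: Pale wood offcut, a round plug 38 in diameter x 26 high, about 20 g; standing loose on the parcel's label; origin at the centre of its underside. All three offcuts lie within 82 mm of the label's middle along the parcel's x and, along its y, between 52 mm before and 80 mm after it.
- pusher: Wooden push block standing on the bench to the left or right of the parcel: a flat block 160 (its x) x 56 (its y) x 30 high with an upright dark grip bar on top, 110 (x) x 24 (y), from 30 to 80 mm above the underside; about 220 g. Origin at the centre of its underside, z up. It is gripped across the 24 mm from above; its long sides (facing its y and -y) do the sweeping.
- stand: Black upright holder fixed on the bench on the other side of the parcel: a foot plate 110 x 90 x 10 and a square sleeve 64 (x) x 56 (y) whose top is 75 mm above the bench. The scanner's grip stands in it, 65 mm deep with about 2 mm of play on each side, and is lifted straight up to leave it. Origin at the centre of its underside.
- scanner: Pistol-shaped hand scanner, 155 tall, about 180 g. Grip 36 (x) x 30 (y), from the foot up to 115; on it a grey head 46 wide (y), 115 to 155 above the foot, x = -57 to +33, its front 12 mm a black bezel 54 wide. Origin: centre of the grip's lower end; z up the grip; window looks along -x, level while in the stand (origin 10 above bench). Gripped from above across the 46 mm.
- window (a point): Centre of the scanner's window, on the front of its head: 58 mm ahead (scanner -x) and 135 mm above the scanner's origin; its axes are the scanner's: it looks along -x.
- foot (a point): Centre of the lower end of the scanner's grip (the scanner's origin).
- roll_a: Bystander: brown tape roll lying flat, 100 across, 48 high; origin under its centre.
- roll_b: Bystander: white tape roll lying flat, 100 across, 48 high; origin under its centre.
- jar: Bystander: amber glass jar, 60 across, 85 high; origin under its centre.
- mug: Bystander: white mug, 76 across plus its handle, 85 high; origin under its centre.
- bottle: Bystander: white bottle, 60 across, 150 high; origin under its centre.
- plank: Bystander: strip of wood lying flat on the bench beyond the parcel, 160 x 35 x 19 high; origin under its centre.
- tape_measure: Bystander: black tape measure, 70 x 38 x 62 high; origin under its centre.
Not all that is in view belongs to the job. What is shaped like the stand but blue or red is not meant. What is shaped like the scanner but yellow is not meant.

How it is judged:
On the way, in this order (a step that is already met when the one before it is completed fails the run):
1. the push block is held by the gripper and lifted off the bench (contact force between pusher and the fingers above 1 N and height (world z) of pusher above 0.03 m), for 0.1 s.
2. all three offcuts lie in the scrap tray (x of scrap_a in the frame of tray between -0.105 and 0.105 m and y of scrap_a in the frame of tray between -0.0575 and 0.0575 m and height (world z) of each of scrap_a, scrap_b, scrap_c below 0.055 m and x of scrap_b in the frame of tray between -0.105 and 0.105 m and y of scrap_b in the frame of tray between -0.0575 and 0.0575 m and x of scrap_c in the frame of tray between -0.105 and 0.105 m and y of scrap_c in the frame of tray between -0.0575 and 0.0575 m), for 0.2 s.
3. the push block stands on the bench again, let go (height (world z) of pusher below 0.012 m and angle between pusher's own z axis and vertical below 0.15 rad and contact force between pusher and the fingers below 0.1 N), for 0.2 s.
4. the scanner is held and drawn out of its stand (contact force between scanner and the fingers above 1 N and z of foot in the frame of stand above 0.08 m), for 0.2 s.
At the end, for the whole second after the job is handed in: Offcuts inside the tray; push block let go, upright on the bench; scanner at rest in the gripper, touching nothing else, foot over 80 mm up, looking 60 degrees or less from vertical, its line of sight within 40 mm (each cross axis) of the label's middle, 70 to 250 mm ahead of the window (all of step 2 and all of step 3 and x of label in the frame of window between -0.25 and -0.07 m and y of label in the frame of window between -0.04 and 0.04 m and z of label in the frame of window between -0.04 and 0.04 m and angle between scanner's own x axis and vertical below 1.05 rad and height (world z) of foot above 0.08 m and height (world z) of window above 0.1 m and contact force between scanner and the fingers above 1 N and contact force between scanner and stand below 0.1 N and contact force between scanner and parcel below 0.1 N and contact force between scanner and tray below 0.1 N and linear speed of scanner below 0.03 m/s); the arm keeps its last pose, push and grip.
It fails at once if the gripper or arm touches an offcut (contact force between any of scrap_a, scrap_b, scrap_c and the fingers above 0.3 N or contact force between any of scrap_a, scrap_b, scrap_c and the arm above 0.3 N).
It fails at once if a bystander is moved more than 30 mm (distance of any of roll_a, roll_b, jar, mug, bottle, plank, tape_measure from where it was at the start of the episode above 0.03 m).
It also fails if it takes over 67 s, if anything falls off the work surface, if the arm or the gripper's body presses on something with over 40 N, if the wrist force passes 120 N, or if a joint passes its speed limit or range.

ROBOT

A 7-joint arm with a two-finger parallel gripper is mounted at the origin on the work surface. World frame = base frame: x ahead of the robot, y to its left, z up, the work surface at z = 0. Lengths are in m, angles in rad, forces in N, time in s.
With the tool pointing down it reaches from about 0.425 to 0.875 m from the base axis. Payload 4.7 kg.
Tool frame: the origin (TCP) lies between the finger pads; the fingertips stand 22 mm ahead of it and the grasp point (between the pads) lies 3 mm ahead of it; z points along the fingers, y is the line along which they close (so a half turn about z gives the same grasp; the last joint's range is limited). The gripper opens to 87 mm and grips with 3 to 60 N. Pads are 19 mm wide; open, the fingers measure 117 mm over their backs; the gripper's body (75 mm by 190 mm) begins 51 mm behind the grasp point.
Start: joints at [-1.181, 0.321, -0.07, 1.45, 0.023, 1.371, -0.057], TCP at [0.239, 0.605, 0.245] pointing down, gripper open.
Joint ranges: [-2.86, 2.86], [-0.3, 2.09], [-1.38, 1.24], [0.06, 2.45], [-1.56, 4.7], [0.09, 2.05], [-2.69, 2.69]. Speed limits (rad/s): [2.57, 2.57, 3.14, 3.14, 3.14, 3.14, 3.14].

INTERFACE

Orientations are given as a rotation vector (axis times angle).
In Python, from bench import ctrl gives the robot as it stands. The module is installed in compiled form; this text tells all that it offers.
- The arm moves only by the tool send_rows, never from a script. Its argument "motion" is a list of rows, each an object with "claw": the opening, from -1 (shut) to 1 (fully open); "slide": the shift along the tool's x, y, z in mm, a list of three; "delta_rot": the turn, a rotation vector about the tool's x, y, z in rad, a list of three. In form: [{"claw": claw, "slide": [x, y, z], "delta_rot": [ax, ay, az]}, ...]. A call has 1 to 5 rows; each row is the pose to reach, as a shift and turn from the pose commanded when the call began, along the tool's axes at that moment; what a row does not reach only later rows make up. A row lasts 1/10 s, in which the tool goes at most 50 mm and 8.59 degrees, less where a joint would pass 70% of its speed; a pose out of reach is approached as far as the arm can. A call with a gripper value outside its range is refused whole. The fingers move at their own pace and stop on an object; "grip_force" is the grip in N (left out, the last holds). Time passes only in rows, so rows that repeat a pose let the fingers close. It gives the time, the measured TCP pose, the force, the opening and the grip force at its end, in the units of the state.
- ctrl.get_state(): the state, without advancing time (a new reading comes with each control period).
- ctrl.get_image(name): name is "scene" or "top" or "wrist"; returns a dict with "color" (420x560x3 uint8, blue, green, red), "fx", "fy", "cx", "cy" (pixels), "pose" (4x4, takes a point from camera to world coordinates). Camera axes: x right, y down, z forward; pixel columns grow to the right and rows downward; lengths in m; the calibration is good to about 2 mm. A picture is of the moment at which its call begins. There is no depth.
- ctrl.close_job(): hands the job in; it is judged then, once.
The state is a dict: "time": time; "joint_positions": joint angles; "qd": joint speeds; "joint_torque": joint torques, N m; "position": TCP position; "tool_rot": TCP orientation; "ft_force": force on the tool from outside, world axes, zero at the start; "torque": the same for the moment, N m; "grip_width": opening from 0.0 (shut) to 1.0 (fully open); "grip_force": force on a finger pad.
Only numpy, scipy, OpenCV 4.12 (cv2) and the standard library are available. Lean on these libraries where they do the work, as an engineer would, in place of code of your own. Each camera call takes 0.05 s, during which the arm holds its last target. There are 200 camera calls.

## Working session

There is one attempt and no reset: what is moved stays moved. The work goes in short steps, Python scripts to look and compute and a tool call to move; the robot and the scene stay as the last step left them, time stands still between calls to the robot, and variables do not carry over. Pictures are saved under pics/ and viewed, at most 10 in all, crops included, and the job is handed in when it is done.

Besides the shell and the picture viewer there is one more tool, called after "Emit:" by a JSON object that holds its "api" and its "payload". send_rows: Moves the arm, as the interface text tells. Its arguments: {"type":"object","properties":{"motion":{"type":"array","items":{"type":"object","properties":{"claw":{"type":"number"},"slide":{"type":"array","items":{"type":"number"}},"delta_rot":{"type":"array","items":{"type":"number"}}}}},"grip_force":{"type":"number"}},"required":["motion"]}

```bash
mkdir -p pics; python3 - <<'E'
from bench import ctrl
import cv2,json,numpy as np
s=ctrl.get_state();print({k:np.round(v,3).tolist() for k,v in s.items()})
for n in("scene","top"):
    i=ctrl.get_image(n);cv2.imwrite(f"pics/{n}0.png",i["color"])
    print(n,i["fx"],i["fy"],i["cx"],i["cy"],np.round(i["pose"],4).tolist())
    np.savez(f"{n}0.npz",**i)
E
```

```text
{'time': 0.0, 'joint_positions': [-1.181, 0.322, -0.07, 1.452, 0.023, 1.371, -0.057], 'qd': [-0.001, -0.001, -0.0, 0.002, 0.0, 0.0, -0.002], 'joint_torque': [-0.0, -49.13, -0.404, -31.254, -0.064, 0.044, 0.0], 'position': [0.238, 0.604, 0.243], 'tool_rot': [-0.587, -3.086, 0.003], 'ft_force': [-0.337, 0.586, 0.488], 'torque': [-0.005, 0.077, 0.038], 'grip_force': 0.0, 'grip_width': 0.997}
scene 501.27722089018016 501.27722089018016 275.90355528720954 207.00145099309253 [[0.8577, 0.3468, -0.3795, 1.1251], [0.5139, -0.5576, 0.6519, -1.01], [0.0144, -0.7542, -0.6565, 1.1142], [0.0, 0.0, 0.0, 1.0]]
top 380.46850695062415 380.46850695062415 284.34401085683544 212.1194768316723 [[0.0001, -0.9957, 0.0925, 0.4647], [-0.9999, 0.0014, 0.0157, -0.0228], [-0.0158, -0.0925, -0.9956, 1.2289], [0.0, 0.0, 0.0, 1.0]]
```

View pics/scene0.png

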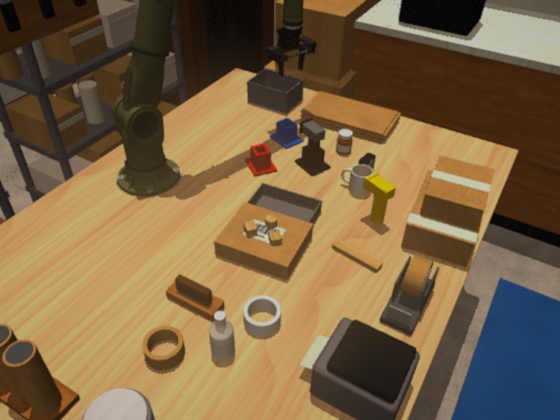

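View pics/top0.png

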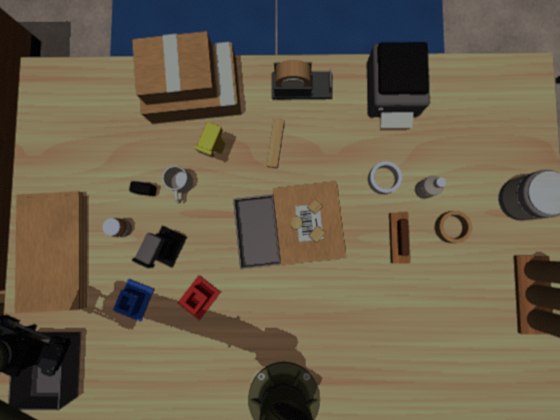

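The top view shows the push block at (400,237), the parcel at (310,222) with the tray at (257,231), and the black stand with the scanner at (160,247). There are stand-shaped things at blue (133,300), red (200,297) and black (160,247). Only the black one fits the stand, and the yellow scanner (209,139) is a decoy. I'll confirm this in one enlarged crop.

```bash
cat > h.py <<'E'
import numpy as np,cv2
def load(f): return dict(np.load(f))
def ray(i,p,z):
    p=np.atleast_2d(np.asarray(p,float)); d=np.c_[(p[:,0]-i["cx"])/i["fx"],(p[:,1]-i["cy"])/i["fy"],np.ones(len(p))]@i["pose"][:3,:3].T
    o=i["pose"][:3,3]; return o+d*((z-o[2])/d[:,2])[:,None]
def proj(i,P):
    P=np.atleast_2d(P); c=(P-i["pose"][:3,3])@i["pose"][:3,:3]
    return np.c_[c[:,0]/c[:,2]*i["fx"]+i["cx"],c[:,1]/c[:,2]*i["fy"]+i["cy"]]
E
python3 - <<'E'
import cv2,numpy as np
from h import *
t=load("top0.npz")["color"];s=load("scene0.npz")["color"]
def crop(im,x,y,w,h):
    c=np.clip(im[y:y+h,x:x+w].astype(float)*1.5,0,255).astype(np.uint8)
    c=cv2.resize(c,(400,300),interpolation=cv2.INTER_CUBIC)
    for k in range(0,w,10): cv2.line(c,(k*400//w,0),(k*400//w,6 if k%50 else 12),(0,255,0),1)
    for k in range(0,h,10): cv2.line(c,(0,k*300//h),(6 if k%50 else 12,k*300//h),(0,255,0),1)
    return c
cv2.imwrite("pics/crop1.png",np.vstack([np.hstack([crop(t,230,170,120,90+15),crop(t,120,215,80,60)]),np.hstack([crop(s,210,180,120,90),crop(s,270,105,80,70)])]))
E
```

```text
(no output)
```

View pics/crop1.png

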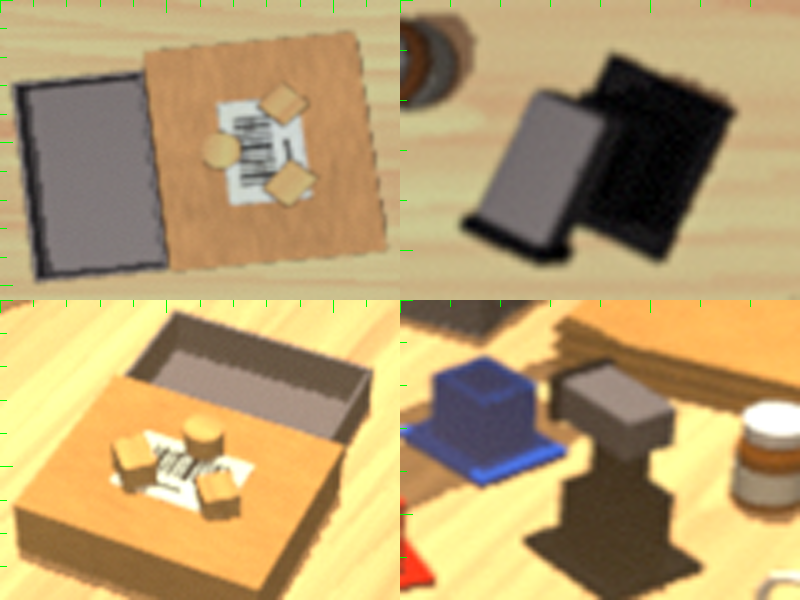

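The crop confirms the black stand with a grey-headed, black-bezelled scanner in it. Its bezel points down-left at about (143,263), towards the robot. Three offcuts lie on the label at (315,206), (317,235) and (297,223), with the tray on the left.

```bash
python3 - <<'E'
from h import *
i=load("top0.npz");im=i["color"];hsv=cv2.cvtColor(im,cv2.COLOR_BGR2HSV)
pc=ray(i,[(273.5,188.2),(335.6,181.2),(346.1,257.5),(280.4,264.5)],.06)
print("parcel",pc.round(4).tolist(),pc.mean(0).round(4))
for a in range(4): print(np.linalg.norm(pc[a]-pc[(a+1)%4]).round(4),end=" ")
# parcel +y direction
y=(pc[0]-pc[1]+pc[3]-pc[2])[:2];y/=np.linalg.norm(y);x=np.array([y[1],-y[0]]);c=pc.mean(0)[:2]
print("\nyaw",np.arctan2(x[1],x[0]), "x",x,"y",y)
for n,p,z in(("r",(317,234.7),.086),("t",(315.2,206.4),.086),("plug",(296.6,222.9),.086)):
    q=ray(i,p,z)[0,:2];print(n,q.round(3),"parcel frame",((q-c)@x).round(3),((q-c)@y).round(3))
def near(m,c,r=45):
    k=np.zeros_like(m);cv2.circle(k,c,r,255,-1);m=m&k
    cs,_=cv2.findContours(m,cv2.RETR_EXTERNAL,cv2.CHAIN_APPROX_NONE);return max(cs,key=cv2.contourArea)
def rect(ct,z):
    p=ray(i,ct[:,0,:],z)[:,:2];r=cv2.minAreaRect((p*1000).astype(np.float32));return np.round(r[0],1),np.round(r[1],1),round(r[2],1)
print("hsv",hsv[237,395],hsv[237,403],hsv[237,420],hsv[249,147],hsv[250,165],hsv[205,330])
sat=cv2.inRange(hsv,(0,120,0),(30,255,255))
print("pusher",rect(near(sat,(401,237),40),.03))
v=hsv[...,2]
dk=cv2.inRange(hsv,(0,0,0),(180,255,70))
ct=near(cv2.inRange(hsv,(0,0,0),(180,80,200))&cv2.inRange(v,70,140),(148,247),22);print("head",rect(ct,.165),ct[:,0].mean(0))
ct=near(dk,(170,247),30);print("foot/dark",rect(ct,.01))
for r in range(232,240,7):print(im[r,380:425].tolist())
E
```

```text
parcel [[0.648, 0.0293, 0.06], [0.6694, -0.1634, 0.06], [0.4343, -0.1924, 0.06], [0.413, 0.0077, 0.06]] [ 0.5412 -0.0797  0.06  ]
0.1939 0.2369 0.2012 0.2359 
yaw 0.10844519365204001 x [0.99412558 0.10823276] y [-0.10823276  0.99412558]
r [ 0.503 -0.103] parcel frame -0.041 -0.019
t [ 0.588 -0.098] parcel frame 0.045 -0.023
plug [ 0.538 -0.042] parcel frame 0.001 0.038
hsv [ 12 150 126] [ 10 156  62] [ 24  79 135] [ 0 16 79] [150  64   4] [ 15 130 129]
pusher (array([ 497.7, -363.2]), array([156.2,  57.8]), 0.3)
head (array([468.8, 391.4]), array([70.5, 78.1]), 66.3) [143.71111111 248.34444444]
foot/dark (array([461.7, 392. ]), array([117.3, 140.6]), 65.3)
[[87, 118, 135], [87, 118, 135], [86, 117, 135], [87, 117, 135], [88, 119, 136], [89, 119, 135], [90, 122, 136], [92, 124, 137], [83, 113, 124], [49, 67, 78], [16, 26, 40], [24, 43, 69], [45, 73, 113], [49, 79, 122], [51, 82, 125], [50, 81, 126], [44, 72, 113], [20, 36, 59], [7, 10, 17], [0, 3, 11], [5, 14, 25], [14, 25, 44], [21, 34, 58], [25, 38, 63], [22, 35, 62], [21, 36, 61], [20, 35, 59], [22, 34, 59], [35, 52, 72], [66, 92, 
[... 226 characters left out ...]
4], [89, 121, 135]]
[[94, 128, 136], [95, 127, 135], [94, 127, 135], [94, 127, 135], [95, 129, 137], [95, 129, 136], [96, 129, 136], [96, 130, 137], [90, 122, 130], [62, 86, 93], [26, 38, 47], [19, 36, 61], [43, 69, 106], [48, 78, 120], [50, 79, 122], [51, 81, 126], [47, 75, 117], [28, 47, 75], [8, 16, 28], [3, 5, 11], [8, 12, 19], [11, 19, 33], [16, 29, 51], [23, 37, 61], [23, 37, 62], [25, 38, 63], [22, 36, 61], [19, 32, 56], [32, 50, 66], [67, 95, 103], [94, 128, 132], [98, 133, 138], [97, 132, 137], [97, 131, 135], [97, 132, 136], [98, 132, 136], [98, 132, 136], [98, 132, 136], [97, 131, 136], [97, 132, 136], [97, 132, 136], [98, 133, 137], [97, 132, 136], [97, 132, 136], [98, 133, 137]]
```

```bash
cat >> h.py <<'E'
from scipy.spatial.transform import Rotation as Ro
def down(az):  # tool pointing down, tool y at world azimuth az (deg)
    a=np.radians(az);y=np.array([np.cos(a),np.sin(a),0]);z=np.array([0,0,-1.]);return Ro.from_matrix(np.c_[np.cross(y,z),y,z])
def plan(s,pos,R):
    r0=Ro.from_rotvec(s["tool_rot"]);d=r0.inv().apply(np.array(pos)-s["position"])*1000
    q=(r0.inv()*R).as_rotvec();print("slide",d.round(1).tolist(),"rot",q.round(4).tolist(),"t",round(s["time"],1),"at",np.round(s["position"],4).tolist(),"gw",round(s["grip_width"],3),"ft",np.round(s["ft_force"],1).tolist())
E
python3 - <<'E'
from h import *
from bench import ctrl
s=ctrl.get_state()
plan(s,(.50,.30,.33),down(20)); plan(s,(.52,-.05,.33),down(-40))
i=load("top0.npz");print(ray(i,[(400.3,237),(408.2,237)],.08).round(4).tolist(),ray(i,[(390.7,237)],.03).round(4).tolist())
E
```

```text
slide [-354.9, -187.1, -86.1] rot [-0.0016, 0.0008, 0.8459] t 0.1 at [0.2384, 0.6042, 0.2436] gw 0.999 ft [-0.6, -0.3, 0.1]
slide [-502.0, -505.3, -85.5] rot [-0.0011, 0.0017, 1.8931] t 0.1 at [0.2384, 0.6042, 0.2436] gw 0.999 ft [-0.6, -0.3, 0.1]
[[0.496, -0.3526, 0.08], [0.496, -0.3762, 0.08]] [[0.4974, -0.337, 0.03]]
```

Emit:
{"api": "send_rows", "payload": {"motion": [{"claw": 1,"slide": [-40,-20,-40],"delta_rot": [0,0,0.12]},{"claw": 1,"slide": [-355,-187,-86],"delta_rot": [0,0,0.846]},{"claw": 1,"slide": [-355,-187,-86],"delta_rot": [0,0,0.846]},{"claw": 1,"slide": [-355,-187,-86],"delta_rot": [0,0,0.846]},{"claw": 1,"slide": [-355,-187,-86],"delta_rot": [0,0,0.846]}]}}

```text
time: 0.6
position: [0.3931, 0.4247, 0.3065]
tool_rot: [-1.644, -2.677, 0.0]
ft_force: [0.0, -0.3, 0.1]
grip_width: 1.001
grip_force: 0.0
```

```bash
cat > p.py <<'E'
import sys
from h import *
from bench import ctrl
s=ctrl.get_state()
for a in sys.argv[1:]:
    v=[float(k) for k in a.split(",")]; plan(s,v[:3],down(v[3]))
E
python3 p.py .52,.1,.33,-20 .50,-.364,.25,-90
```

```text
slide [-347.0, -33.6, -23.4] rot [-0.0003, 0.0002, 0.8181] t 0.6 at [0.3931, 0.4247, 0.3065] gw 1.001 ft [0.0, -0.3, 0.1]
slide [-751.8, -261.1, 56.7] rot [-0.0001, 0.0004, 2.0398] t 0.6 at [0.3931, 0.4247, 0.3065] gw 1.001 ft [0.0, -0.3, 0.1]
```

Emit:
{"api": "send_rows", "payload": {"motion": [{"claw": 1,"slide": [-347,-34,-23],"delta_rot": [0,0,0.818]},{"claw": 1,"slide": [-347,-34,-23],"delta_rot": [0,0,0.818]},{"claw": 1,"slide": [-347,-34,-23],"delta_rot": [0,0,0.818]},{"claw": 1,"slide": [-347,-34,-23],"delta_rot": [0,0,0.818]},{"claw": 1,"slide": [-347,-34,-23],"delta_rot": [0,0,0.818]}]}}

```text
time: 1.1
position: [0.4843, 0.1925, 0.3229]
tool_rot: [-2.51, -1.888, 0.0]
ft_force: [0.7, -0.2, -0.9]
grip_width: 1.002
grip_force: 0.0
```

```bash
python3 p.py .50,-.364,.25,-90
```

```text
slide [-530.3, 169.5, 72.8] rot [-0.0003, 0.0001, 1.2897] t 1.1 at [0.4843, 0.1925, 0.3229] gw 1.002 ft [0.7, -0.2, -0.9]
```

Emit:
{"api": "send_rows", "payload": {"motion": [{"claw": 1,"slide": [-530,169,73],"delta_rot": [0,0,1.29]},{"claw": 1,"slide": [-530,169,73],"delta_rot": [0,0,1.29]},{"claw": 1,"slide": [-530,169,73],"delta_rot": [0,0,1.29]},{"claw": 1,"slide": [-530,169,73],"delta_rot": [0,0,1.29]},{"claw": 1,"slide": [-530,169,73],"delta_rot": [0,0,1.29]}]}}

```text
time: 1.6
position: [0.4919, -0.0551, 0.29]
tool_rot: [-3.027, -0.838, -0.0]
ft_force: [1.0, 0.5, -0.4]
grip_width: 0.999
grip_force: 0.0
```

```bash
python3 p.py .50,-.364,.25,-90
```

```text
slide [-151.9, 269.2, 39.9] rot [-0.0005, -0.0002, 0.5398] t 1.6 at [0.4919, -0.0551, 0.29] gw 0.999 ft [1.0, 0.5, -0.4]
```

Emit:
{"api": "send_rows", "payload": {"motion": [{"claw": 1,"slide": [-152,269,40],"delta_rot": [0,0,0.54]},{"claw": 1,"slide": [-152,269,40],"delta_rot": [0,0,0.54]},{"claw": 1,"slide": [-152,269,40],"delta_rot": [0,0,0.54]},{"claw": 1,"slide": [-152,269,40],"delta_rot": [0,0,0.54]},{"claw": 1,"slide": [-152,269,40],"delta_rot": [0,0,0.54]}]}}

```text
time: 2.1
position: [0.5, -0.3025, 0.2581]
tool_rot: [-3.141, -0.007, -0.001]
ft_force: [1.2, 0.1, 0.4]
grip_width: 1.002
grip_force: 0.0
```

Emit:
{"api": "send_rows", "payload": {"motion": [{"claw": 1,"slide": [-28,50,7],"delta_rot": [0,0,0]},{"claw": 1,"slide": [-31,55,8],"delta_rot": [0,0,0]},{"claw": 1,"slide": [-31,55,8],"delta_rot": [0,0,0]}]}}

```text
time: 2.4
position: [0.4668, -0.3589, 0.2498]
tool_rot: [3.141, -0.001, -0.003]
ft_force: [0.1, 0.6, 0.0]
grip_width: 0.999
grip_force: 0.0
```

```bash
python3 p.py .50,-.364,.25,-90; python3 - <<'E'
from bench import ctrl
import cv2,numpy as np
i=ctrl.get_image("wrist");cv2.imwrite("pics/w1.png",i["color"]);np.savez("w1.npz",**i)
E
```

```text
slide [33.2, 5.1, -0.3] rot [0.0004, 0.0018, -0.0007] t 2.4 at [0.4668, -0.3589, 0.2498] gw 0.999 ft [0.1, 0.6, 0.0]
```

View pics/w1.png

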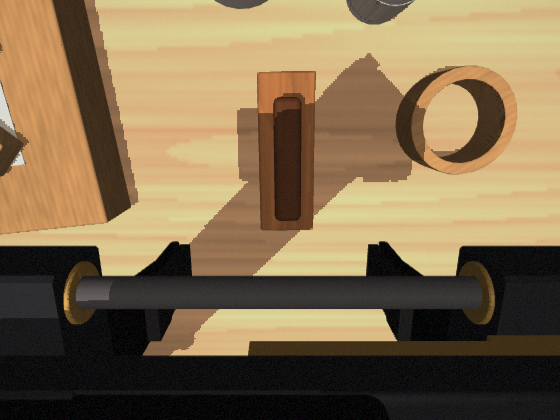

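The wrist view shows the push block with corners at about (258,72), (316,71), (313,229) and (262,230). The bar runs from (288,97) to (288,221). The brown roll is on the right at (457,120).

```bash
python3 - <<'E'
from h import *
i=load("w1.npz")
c=ray(i,[(258,72),(316,71),(313,229),(261.5,230)],.03);print(c.round(4).tolist(),c.mean(0))
b=ray(i,[(275,100),(301.5,100),(301,218),(274.5,218)],.08);print(b.round(4).tolist(),b.mean(0))
r=ray(i,[(457,120)],.048);print(r)
from bench import ctrl
s=ctrl.get_state();x,y=b.mean(0)[:2];plan(s,(x,y,.15),down(-90));plan(s,(x,y,.063),down(-90))
E
```

```text
[[0.575, -0.3394, 0.03], [0.576, -0.3946, 0.03], [0.4176, -0.3959, 0.03], [0.4165, -0.3408, 0.03]] [ 0.49628048 -0.3677042   0.03      ]
[[0.548, -0.356, 0.08], [0.548, -0.3781, 0.08], [0.445, -0.3795, 0.08], [0.445, -0.3553, 0.08]] [ 0.49646379 -0.36723007  0.08      ]
[[ 0.53114635 -0.5260963   0.048     ]]
slide [27.6, 11.1, 99.9] rot [-0.001, 0.0005, 0.0034] t 2.5 at [0.4689, -0.3564, 0.2499] gw 1.0 ft [1.1, -0.1, 0.5]
slide [27.6, 11.2, 186.9] rot [-0.001, 0.0005, 0.0034] t 2.5 at [0.4689, -0.3564, 0.2499] gw 1.0 ft [1.1, -0.1, 0.5]
```

Emit:
{"api": "send_rows", "payload": {"motion": [{"claw": 1,"slide": [28,10,30],"delta_rot": [0,0,0]},{"claw": 1,"slide": [28,10,80],"delta_rot": [0,0,0]},{"claw": 1,"slide": [28,10,130],"delta_rot": [0,0,0]},{"claw": 1,"slide": [28,10,165],"delta_rot": [0,0,0]},{"claw": 1,"slide": [28,10,185],"delta_rot": [0,0,0]}]}}

```text
time: 2.95
position: [0.4982, -0.3611, 0.0615]
tool_rot: [-3.137, -0.016, 0.005]
ft_force: [0.2, 0.0, -0.3]
grip_width: 0.999
grip_force: 0.0
```

Emit:
{"api": "send_rows", "payload": {"motion": [{"claw": 1,"slide": [0,0,0],"delta_rot": [0,0,0]},{"claw": -1,"slide": [0,0,0],"delta_rot": [0,0,0]},{"claw": -1,"slide": [0,0,0],"delta_rot": [0,0,0]},{"claw": -1,"slide": [0,0,0],"delta_rot": [0,0,0]},{"claw": -1,"slide": [0,0,0],"delta_rot": [0,0,0]}], "grip_force": 40}}

```text
time: 3.45
position: [0.4985, -0.3662, 0.0667]
tool_rot: [3.141, 0.01, 0.004]
ft_force: [0.4, 0.3, -1.4]
grip_width: 0.719
grip_force: 0.0
```

Emit:
{"api": "send_rows", "payload": {"motion": [{"claw": -1,"slide": [0,0,0],"delta_rot": [0,0,0]},{"claw": -1,"slide": [0,0,0],"delta_rot": [0,0,0]},{"claw": -1,"slide": [0,0,0],"delta_rot": [0,0,0]}]}}

```text
time: 3.75
position: [0.4976, -0.3659, 0.0654]
tool_rot: [-3.142, -0.009, -0.0]
ft_force: [-0.3, 0.5, 0.3]
grip_width: 0.446
grip_force: 0.0
```

Emit:
{"api": "send_rows", "payload": {"motion": [{"claw": -1,"slide": [0,0,0],"delta_rot": [0,0,0]},{"claw": -1,"slide": [0,0,0],"delta_rot": [0,0,0]},{"claw": -1,"slide": [0,0,0],"delta_rot": [0,0,0]},{"claw": -1,"slide": [0,0,0],"delta_rot": [0,0,0]},{"claw": -1,"slide": [0,0,0],"delta_rot": [0,0,0]}]}}

```text
time: 4.25
position: [0.4976, -0.3661, 0.0653]
tool_rot: [3.141, 0.009, 0.0]
ft_force: [-0.2, -0.5, -0.4]
grip_width: 0.273
grip_force: 40.0
```

```bash
python3 p.py .498,-.366,.2,-90
```

```text
slide [0.4, -0.0, -134.7] rot [0.0002, -0.0, 0.0058] t 4.2 at [0.4976, -0.3661, 0.0653] gw 0.273 ft [-0.2, -0.5, -0.4]
```

Emit:
{"api": "send_rows", "payload": {"motion": [{"claw": -1,"slide": [0,0,-30],"delta_rot": [0,0,0]},{"claw": -1,"slide": [0,0,-70],"delta_rot": [0,0,0]},{"claw": -1,"slide": [0,0,-110],"delta_rot": [0,0,0]},{"claw": -1,"slide": [0,0,-140],"delta_rot": [0,0,0]},{"claw": -1,"slide": [0,0,-140],"delta_rot": [0,0,0]}]}}

```text
time: 4.75
position: [0.4994, -0.3676, 0.2099]
tool_rot: [3.138, 0.009, 0.011]
ft_force: [0.6, -1.0, -2.2]
grip_width: 0.271
grip_force: 40.0
```

```bash
python3 p.py .560,-.254,.2,-83.8; python3 p.py .560,-.254,.128,-83.8
```

```text
slide [61.2, -113.3, 10.0] rot [0.0037, -0.0067, -0.1025] t 4.8 at [0.4994, -0.3676, 0.2099] gw 0.271 ft [0.6, -1.0, -2.2]
slide [60.7, -113.6, 82.0] rot [0.0037, -0.0067, -0.1025] t 4.8 at [0.4994, -0.3676, 0.2099] gw 0.271 ft [0.6, -1.0, -2.2]
```

Emit:
{"api": "send_rows", "payload": {"motion": [{"claw": -1,"slide": [20,-38,5],"delta_rot": [0,0,-0.05]},{"claw": -1,"slide": [40,-75,10],"delta_rot": [0,0,-0.1025]},{"claw": -1,"slide": [61,-113,20],"delta_rot": [0,0,-0.1025]},{"claw": -1,"slide": [61,-113,50],"delta_rot": [0,0,-0.1025]},{"claw": -1,"slide": [61,-113,70],"delta_rot": [0,0,-0.1025]}]}}

```text
time: 5.25
position: [0.5578, -0.249, 0.132]
tool_rot: [-3.134, -0.177, 0.005]
ft_force: [-0.7, -0.8, -2.6]
grip_width: 0.275
grip_force: 40.0
```

Emit:
{"api": "send_rows", "payload": {"motion": [{"claw": -1,"slide": [0,0,0],"delta_rot": [0,0,0]},{"claw": -1,"slide": [0,0,0],"delta_rot": [0,0,0]},{"claw": -1,"slide": [0,0,0],"delta_rot": [0,0,0]}]}}

```text
time: 5.55
position: [0.5583, -0.2534, 0.1363]
tool_rot: [3.136, 0.168, 0.002]
ft_force: [0.1, 0.7, -1.3]
grip_width: 0.269
grip_force: 40.0
```

```bash
python3 p.py .560,-.254,.128,-83.8; python3 - <<'E'
from bench import ctrl
import cv2,numpy as np
i=ctrl.get_image("scene");np.savez("s2.npz",**i);j=ctrl.get_image("top")
f=lambda im,x,y:cv2.resize(np.clip(im[y:y+120,x:x+160]*1.4,0,255).astype(np.uint8),(400,300))
cv2.imwrite("pics/s2.png",np.hstack([f(i["color"],180,180),f(j["color"],270,160)]))
E
```

```text
slide [1.6, 0.8, 8.3] rot [0.0007, -0.0014, -0.0009] t 5.5 at [0.5583, -0.2534, 0.1363] gw 0.269 ft [0.1, 0.7, -1.3]
```

View pics/s2.png

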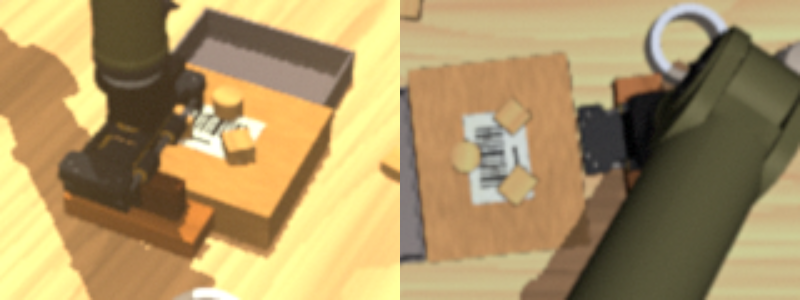

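The crop shows the block held level, beside the parcel's −y edge and aligned with it. I'll lower it slightly and sweep.

Emit:
{"api": "send_rows", "payload": {"motion": [{"claw": -1,"slide": [2,0,5],"delta_rot": [0,0,0]},{"claw": -1,"slide": [2,0,8],"delta_rot": [0,0,0]},{"claw": -1,"slide": [2,-20,8],"delta_rot": [0,0,0]},{"claw": -1,"slide": [2,-40,8],"delta_rot": [0,0,0]},{"claw": -1,"slide": [2,-60,8],"delta_rot": [0,0,0]}]}}

```text
time: 6.15
position: [0.5533, -0.1921, 0.1271]
tool_rot: [-3.137, -0.169, 0.0]
ft_force: [0.6, -0.0, -1.7]
grip_width: 0.269
grip_force: 40.0
```

Emit:
{"api": "send_rows", "payload": {"motion": [{"claw": -1,"slide": [0,-15,0],"delta_rot": [0,0,0]},{"claw": -1,"slide": [0,-30,0],"delta_rot": [0,0,0]},{"claw": -1,"slide": [0,-45,0],"delta_rot": [0,0,0]},{"claw": -1,"slide": [0,-60,0],"delta_rot": [0,0,0]},{"claw": -1,"slide": [0,-75,0],"delta_rot": [0,0,0]}]}}

```text
time: 6.65
position: [0.5453, -0.1176, 0.1273]
tool_rot: [3.137, 0.17, 0.0]
ft_force: [-0.2, -0.2, -2.5]
grip_width: 0.272
grip_force: 40.0
```

```bash
python3 p.py .5296,.0267,.128,-83.8
```

```text
slide [-0.0, -145.2, -0.7] rot [0.0, -0.0002, -0.0] t 6.7 at [0.5453, -0.1176, 0.1273] gw 0.272 ft [-0.2, -0.2, -2.5]
```

Emit:
{"api": "send_rows", "payload": {"motion": [{"claw": -1,"slide": [0,-12,0],"delta_rot": [0,0,0]},{"claw": -1,"slide": [0,-24,0],"delta_rot": [0,0,0]},{"claw": -1,"slide": [0,-36,0],"delta_rot": [0,0,0]},{"claw": -1,"slide": [0,-48,0],"delta_rot": [0,0,0]},{"claw": -1,"slide": [0,-60,0],"delta_rot": [0,0,0]}]}}

```text
time: 7.15
position: [0.5388, -0.0577, 0.1274]
tool_rot: [3.137, 0.17, 0.0]
ft_force: [-0.0, -1.1, -2.2]
grip_width: 0.271
grip_force: 40.0
```

Emit:
{"api": "send_rows", "payload": {"motion": [{"claw": -1,"slide": [0,-10,0],"delta_rot": [0,0,0]},{"claw": -1,"slide": [0,-20,0],"delta_rot": [0,0,0]},{"claw": -1,"slide": [0,-30,0],"delta_rot": [0,0,0]},{"claw": -1,"slide": [0,-40,0],"delta_rot": [0,0,0]},{"claw": -1,"slide": [0,-50,0],"delta_rot": [0,0,0]}]}}

```text
time: 7.65
position: [0.5334, -0.008, 0.1274]
tool_rot: [-3.137, -0.17, -0.0]
ft_force: [0.5, -0.1, -2.3]
grip_width: 0.274
grip_force: 40.0
```

Emit:
{"api": "send_rows", "payload": {"motion": [{"claw": -1,"slide": [0,-10,0],"delta_rot": [0,0,0]},{"claw": -1,"slide": [0,-20,0],"delta_rot": [0,0,0]},{"claw": -1,"slide": [0,-30,0],"delta_rot": [0,0,0]},{"claw": -1,"slide": [0,-36,0],"delta_rot": [0,0,0]},{"claw": -1,"slide": [0,-36,0],"delta_rot": [0,0,0]}]}}

```text
time: 8.15
position: [0.5295, 0.0283, 0.1273]
tool_rot: [-3.136, -0.173, 0.0]
ft_force: [-0.3, -0.4, -2.4]
grip_width: 0.275
grip_force: 40.0
```

```bash
python3 p.py .560,-.254,.2,-83.8; python3 - <<'E'
from bench import ctrl
import cv2,numpy as np
i=ctrl.get_image("scene");j=ctrl.get_image("top")
f=lambda im,x,y:cv2.resize(np.clip(im[y:y+120,x:x+160]*1.4,0,255).astype(np.uint8),(400,300))
cv2.imwrite("pics/s3.png",np.hstack([f(i["color"],200,160),f(j["color"],220,160)]))
E
```

```text
slide [-0.7, 283.9, -72.8] rot [-0.0004, 0.0, 0.0019] t 8.2 at [0.5295, 0.0283, 0.1273] gw 0.275 ft [-0.3, -0.4, -2.4]
```

View pics/s3.png

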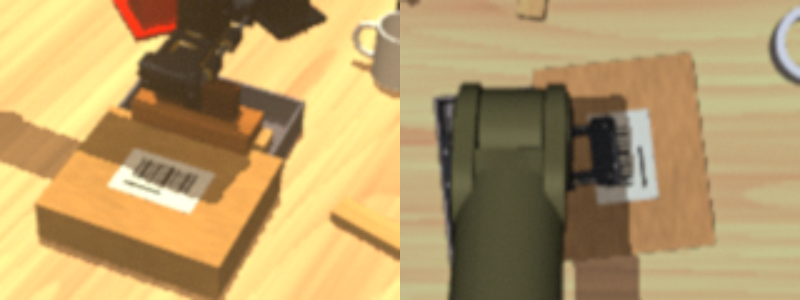

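The label is clear. One offcut shows past the block's right end at crop (262,135), so I'll back off and check the tray.

Emit:
{"api": "send_rows", "payload": {"motion": [{"claw": -1,"slide": [0,30,0],"delta_rot": [0,0,0]},{"claw": -1,"slide": [0,80,-5],"delta_rot": [0,0,0]},{"claw": -1,"slide": [0,130,-20],"delta_rot": [0,0,0]},{"claw": -1,"slide": [0,180,-40],"delta_rot": [0,0,0]},{"claw": -1,"slide": [0,220,-60],"delta_rot": [0,0,0]}]}}

```text
time: 8.75
position: [0.5525, -0.1935, 0.1873]
tool_rot: [3.137, 0.168, -0.001]
ft_force: [1.1, 0.3, -2.1]
grip_width: 0.271
grip_force: 40.0
```

```bash
python3 p.py .498,-.366,.19,-90; python3 - <<'E'
from bench import ctrl
import cv2,numpy as np
i=ctrl.get_image("scene");j=ctrl.get_image("top");np.savez("top4.npz",**j)
f=lambda im,x,y:cv2.resize(np.clip(im[y:y+90,x:x+120]*1.4,0,255).astype(np.uint8),(400,300),interpolation=cv2.INTER_CUBIC)
cv2.imwrite("pics/s4.png",np.hstack([f(i["color"],220,165),f(j["color"],220,185)]))
E
```

```text
slide [-72.6, 165.7, -2.6] rot [0.0002, 0.0008, 0.107] t 8.8 at [0.5525, -0.1935, 0.1873] gw 0.271 ft [1.1, 0.3, -2.1]
```

View pics/s4.png

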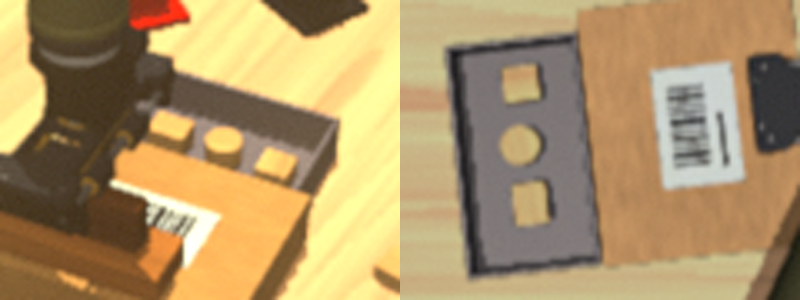

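All three offcuts lie flat in the tray. Now I'll return the block to its place.

Emit:
{"api": "send_rows", "payload": {"motion": [{"claw": -1,"slide": [-18,41,-4],"delta_rot": [0,0,0.05]},{"claw": -1,"slide": [-36,82,-4],"delta_rot": [0,0,0.107]},{"claw": -1,"slide": [-54,123,-4],"delta_rot": [0,0,0.107]},{"claw": -1,"slide": [-73,165,-2],"delta_rot": [0,0,0.107]},{"claw": -1,"slide": [-73,165,-2],"delta_rot": [0,0,0.107]}]}}

```text
time: 9.35
position: [0.4925, -0.372, 0.1894]
tool_rot: [3.135, -0.019, -0.004]
ft_force: [-0.1, 0.1, -3.4]
grip_width: 0.272
grip_force: 40.0
```

Emit:
{"api": "send_rows", "payload": {"motion": [{"claw": -1,"slide": [0,0,40],"delta_rot": [0,0,0]},{"claw": -1,"slide": [0,0,80],"delta_rot": [0,0,0]},{"claw": -1,"slide": [0,0,100],"delta_rot": [0,0,0]},{"claw": -1,"slide": [0,0,110],"delta_rot": [0,0,0]},{"claw": -1,"slide": [0,0,110],"delta_rot": [0,0,0]}]}}

```text
time: 9.85
position: [0.4978, -0.3624, 0.0778]
tool_rot: [-3.141, -0.001, 0.004]
ft_force: [0.0, -0.4, -1.4]
grip_width: 0.268
grip_force: 40.0
```

```bash
python3 p.py .498,-.366,.0655,-90
```

```text
slide [0.2, 3.6, 12.3] rot [-0.0007, 0.0022, 0.0009] t 9.8 at [0.4978, -0.3624, 0.0778] gw 0.268 ft [0.0, -0.4, -1.4]
```

Emit:
{"api": "send_rows", "payload": {"motion": [{"claw": -1,"slide": [0,2,5],"delta_rot": [0,0,0]},{"claw": -1,"slide": [0,2,10],"delta_rot": [0,0,0]},{"claw": -1,"slide": [0,2,12],"delta_rot": [0,0,0]},{"claw": -1,"slide": [0,2,12],"delta_rot": [0,0,0]},{"claw": -1,"slide": [0,2,12],"delta_rot": [0,0,0]}]}}

```text
time: 10.35
position: [0.4988, -0.3648, 0.0673]
tool_rot: [3.141, 0.002, 0.001]
ft_force: [-0.2, -0.6, -2.4]
grip_width: 0.272
grip_force: 40.0
```

```bash
python3 p.py .498,-.366,.0655,-90
```

```text
slide [-0.8, 1.2, 1.8] rot [0.0001, -0.0006, 0.0013] t 10.3 at [0.4988, -0.3648, 0.0673] gw 0.272 ft [-0.2, -0.6, -2.4]
```

Emit:
{"api": "send_rows", "payload": {"motion": [{"claw": -1,"slide": [0,0,1.5],"delta_rot": [0,0,0]},{"claw": -1,"slide": [0,0,1.5],"delta_rot": [0,0,0]},{"claw": 1,"slide": [0,0,1.5],"delta_rot": [0,0,0]},{"claw": 1,"slide": [0,0,1.5],"delta_rot": [0,0,0]},{"claw": 1,"slide": [0,0,1.5],"delta_rot": [0,0,0]}]}}

```text
time: 10.85
position: [0.4989, -0.365, 0.0658]
tool_rot: [3.141, 0.002, 0.001]
ft_force: [0.5, 0.8, 0.1]
grip_width: 0.459
grip_force: 0.0
```

Emit:
{"api": "send_rows", "payload": {"motion": [{"claw": 1,"slide": [0,0,0],"delta_rot": [0,0,0]},{"claw": 1,"slide": [0,0,0],"delta_rot": [0,0,0]},{"claw": 1,"slide": [0,0,0],"delta_rot": [0,0,0]},{"claw": 1,"slide": [0,0,0],"delta_rot": [0,0,0]},{"claw": 1,"slide": [0,0,0],"delta_rot": [0,0,0]}]}}

```text
time: 11.35
position: [0.4986, -0.3648, 0.0654]
tool_rot: [-3.142, -0.002, -0.0]
ft_force: [0.4, -0.2, -0.1]
grip_width: 0.914
grip_force: 0.0
```

Emit:
{"api": "send_rows", "payload": {"motion": [{"claw": 1,"slide": [0,0,-30],"delta_rot": [0,0,0]},{"claw": 1,"slide": [0,0,-80],"delta_rot": [0,0,0]},{"claw": 1,"slide": [0,0,-130],"delta_rot": [0,0,0]},{"claw": 1,"slide": [0,0,-180],"delta_rot": [0,0,0]},{"claw": 1,"slide": [0,0,-230],"delta_rot": [0,0,0]}]}}

```text
time: 11.85
position: [0.4981, -0.3647, 0.2976]
tool_rot: [-3.141, -0.002, -0.001]
ft_force: [1.0, 0.4, 0.1]
grip_width: 0.996
grip_force: 0.0
```

```bash
python3 p.py .52,-.05,.33,-50 .5,.15,.33,10;
```

```text
slide [22.2, -314.6, -32.4] rot [0.0, -0.0006, -0.6972] t 11.8 at [0.4981, -0.3647, 0.2976] gw 0.996 ft [1.0, 0.4, 0.1]
slide [2.4, -514.7, -32.3] rot [0.0004, -0.0005, -1.7444] t 11.8 at [0.4981, -0.3647, 0.2976] gw 0.996 ft [1.0, 0.4, 0.1]
```

Emit:
{"api": "send_rows", "payload": {"motion": [{"claw": 1,"slide": [22,-315,-32],"delta_rot": [0,0,-0.7]},{"claw": 1,"slide": [22,-315,-32],"delta_rot": [0,0,-0.7]},{"claw": 1,"slide": [22,-315,-32],"delta_rot": [0,0,-0.7]},{"claw": 1,"slide": [22,-315,-32],"delta_rot": [0,0,-0.7]},{"claw": 1,"slide": [22,-315,-32],"delta_rot": [0,0,-0.7]}]}}

```text
time: 12.35
position: [0.5152, -0.1147, 0.3212]
tool_rot: [-2.947, -1.086, -0.002]
ft_force: [1.3, -0.0, 0.2]
grip_width: 1.001
grip_force: 0.0
```

```bash
python3 p.py .46,.25,.33,30; python3 - <<'E'
from h import *
i=load("top0.npz")
c=ray(i,[(148,233),(161.6,239),(149.6,264.6),(136,257.4)],.165)[:,:2];print(c.round(4).tolist(),[np.linalg.norm(c[k]-c[(k+1)%4]).round(4) for k in range(4)])
b=(c[0]+c[1])/2;f=(c[2]+c[3])/2;l=(f-b)/np.linalg.norm(f-b)
print("look",l,np.degrees(np.arctan2(l[1],l[0])),"origin est",b+.033*l)
# stand foot plate corners at z=.01 (right side visible): top, right, bottom
p=ray(i,[(163,226.5),(187,237),(172.5,267.5)],.01)[:,:2];print(p.round(4).tolist(),np.linalg.norm(p[0]-p[1]),np.linalg.norm(p[1]-p[2]),"stand c",(p[0]+p[2])/2)
E
```

```text
slide [194.7, -313.3, -8.6] rot [0.0011, -0.0009, -1.3881] t 12.3 at [0.5152, -0.1147, 0.3212] gw 1.001 ft [1.3, -0.0, 0.2]
[[0.5052, 0.3772], [0.4883, 0.3383], [0.4171, 0.3698], [0.437, 0.4087]] [np.float64(0.0424), np.float64(0.0779), np.float64(0.0437), np.float64(0.075)]
look [-0.91131079  0.41171914] 155.6871256185088 origin est [0.46667781 0.37132306]
[[0.532, 0.3876], [0.4982, 0.3091], [0.4011, 0.3532]] 0.0854499751512409 0.10665345598086999 stand c [0.46651522 0.37038246]
```

Emit:
{"api": "send_rows", "payload": {"motion": [{"claw": 1,"slide": [195,-313,-9],"delta_rot": [0,0,-1.388]},{"claw": 1,"slide": [195,-313,-9],"delta_rot": [0,0,-1.388]},{"claw": 1,"slide": [195,-313,-9],"delta_rot": [0,0,-1.388]},{"claw": 1,"slide": [195,-313,-9],"delta_rot": [0,0,-1.388]},{"claw": 1,"slide": [195,-313,-9],"delta_rot": [0,0,-1.388]}]}}

```text
time: 12.85
position: [0.479, 0.1324, 0.3271]
tool_rot: [-2.344, -2.092, -0.002]
ft_force: [-0.1, -0.4, -0.3]
grip_width: 1.002
grip_force: 0.0
```

```bash
python3 p.py .44,.36,.30,65.5
```

```text
slide [221.7, -64.6, 27.3] rot [0.0012, -0.0004, -1.2568] t 12.8 at [0.479, 0.1324, 0.3271] gw 1.002 ft [-0.1, -0.4, -0.3]
```

Emit:
{"api": "send_rows", "payload": {"motion": [{"claw": 1,"slide": [222,-65,27],"delta_rot": [0,0,-1.257]},{"claw": 1,"slide": [222,-65,27],"delta_rot": [0,0,-1.257]},{"claw": 1,"slide": [222,-65,27],"delta_rot": [0,0,-1.257]},{"claw": 1,"slide": [222,-65,27],"delta_rot": [0,0,-1.257]},{"claw": 1,"slide": [222,-65,27],"delta_rot": [0,0,-1.257]}]}}

```text
time: 13.35
position: [0.4395, 0.3628, 0.2989]
tool_rot: [-1.408, -2.807, -0.0]
ft_force: [1.2, 0.5, 0.1]
grip_width: 1.0
grip_force: 0.0
```

```bash
python3 p.py .44,.36,.30,65.5
```

```text
slide [-2.5, -1.3, -1.1] rot [-0.0002, -0.0014, -0.5026] t 13.3 at [0.4395, 0.3628, 0.2989] gw 1.0 ft [1.2, 0.5, 0.1]
```

Emit:
{"api": "send_rows", "payload": {"motion": [{"claw": 1,"slide": [-2,-1,0],"delta_rot": [0,0,-0.503]},{"claw": 1,"slide": [-2,-1,0],"delta_rot": [0,0,-0.503]},{"claw": 1,"slide": [-2,-1,0],"delta_rot": [0,0,-0.503]},{"claw": 1,"slide": [-2,-1,0],"delta_rot": [0,0,-0.503]},{"claw": 1,"slide": [-2,-1,0],"delta_rot": [0,0,-0.503]}]}}

```text
time: 13.85
position: [0.442, 0.3565, 0.2997]
tool_rot: [-0.682, -3.067, 0.0]
ft_force: [0.0, 0.1, 0.2]
grip_width: 0.995
grip_force: 0.0
```

```bash
python3 p.py .4667,.371,.145,65.5; python3 - <<'E'
from bench import ctrl
import cv2,numpy as np
i=ctrl.get_image("wrist");cv2.imwrite("pics/w5.png",np.clip(i["color"]*1.4,0,255).astype(np.uint8));np.savez("w5.npz",**i)
E
```

```text
slide [-16.2, 23.6, 154.7] rot [-0.0001, -0.0, -0.0101] t 13.8 at [0.442, 0.3565, 0.2997] gw 0.995 ft [0.0, 0.1, 0.2]
```

View pics/w5.png

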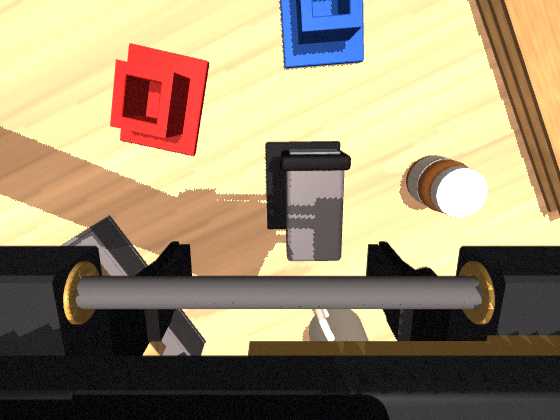

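The wrist view shows the scanner head upright in the picture. Its grey top has corners (288,168), (343,168), (341,261) and (287,261), with the bezel at (315,160).

```bash
python3 - <<'E'
from h import *
i=load("w5.npz")
c=ray(i,[(288,168),(343,168),(341,261),(287,261)],.165)[:,:2]
b=(c[2]+c[3])/2;f=(c[0]+c[1])/2;l=(f-b)/np.linalg.norm(f-b)
print(c.round(4).tolist(),np.linalg.norm(f-b),np.linalg.norm(c[0]-c[1]),"az",np.degrees(np.arctan2(l[1],l[0])),"origin",b+.033*l)
from bench import ctrl
print(ctrl.get_state()["position"])
E
```

```text
[[0.4179, 0.3759], [0.4361, 0.4147], [0.5078, 0.3835], [0.4887, 0.3426]] 0.07825443485887731 0.04284970457108797 az 155.64563419115228 origin [0.46822685 0.37665299]
[0.44201532 0.35649698 0.29969956]
```

```bash
python3 p.py .463,.376,.148,65.6
```

```text
slide [-10.7, 26.6, 151.7] rot [-0.0, -0.0, -0.0131] t 13.9 at [0.442, 0.3565, 0.2997] gw 1.001 ft [-0.4, -0.0, 0.2]
```

Emit:
{"api": "send_rows", "payload": {"motion": [{"claw": 1,"slide": [-11,26,20],"delta_rot": [0,0,-0.013]},{"claw": 1,"slide": [-11,26,60],"delta_rot": [0,0,-0.013]},{"claw": 1,"slide": [-11,26,100],"delta_rot": [0,0,-0.013]},{"claw": 1,"slide": [-11,26,135],"delta_rot": [0,0,-0.013]},{"claw": 1,"slide": [-11,26,151],"delta_rot": [0,0,-0.013]}]}}

```text
time: 14.4
position: [0.4612, 0.374, 0.1447]
tool_rot: [-0.663, -3.067, 0.008]
ft_force: [0.4, 0.6, 0.4]
grip_width: 1.006
grip_force: 0.0
```

Emit:
{"api": "send_rows", "payload": {"motion": [{"claw": 0.2,"slide": [0,0,0],"delta_rot": [0,0,0]},{"claw": 0.2,"slide": [0,0,0],"delta_rot": [0,0,0]},{"claw": 0.2,"slide": [0,0,0],"delta_rot": [0,0,0]},{"claw": 0.2,"slide": [0,0,0],"delta_rot": [0,0,0]},{"claw": 0.2,"slide": [0,0,0],"delta_rot": [0,0,0]}], "grip_force": 10}}

```text
time: 14.9
position: [0.4634, 0.376, 0.15]
tool_rot: [0.661, 3.07, 0.003]
ft_force: [0.7, 1.0, -0.6]
grip_width: 0.646
grip_force: 0.0
```

```bash
python3 p.py .463,.376,.148,65.6
```

```text
slide [0.4, -0.2, 2.0] rot [0.002, 0.0007, 0.0014] t 14.9 at [0.4634, 0.376, 0.15] gw 0.646 ft [0.7, 1.0, -0.6]
```

Emit:
{"api": "send_rows", "payload": {"motion": [{"claw": 0.12,"slide": [0,0,2],"delta_rot": [0,0,0]},{"claw": 0.12,"slide": [0,0,2],"delta_rot": [0,0,0]},{"claw": 0.12,"slide": [0,0,2],"delta_rot": [0,0,0]}]}}

```text
time: 15.2
position: [0.4629, 0.3756, 0.1468]
tool_rot: [0.662, 3.071, 0.0]
ft_force: [0.1, -0.7, -0.6]
grip_width: 0.565
grip_force: 0.1
```

Emit:
{"api": "send_rows", "payload": {"motion": [{"claw": -1,"slide": [0,0,0],"delta_rot": [0,0,0]},{"claw": -1,"slide": [0,0,0],"delta_rot": [0,0,0]},{"claw": -1,"slide": [0,0,0],"delta_rot": [0,0,0]}]}}

```text
time: 15.5
position: [0.463, 0.3758, 0.1468]
tool_rot: [0.661, 3.071, 0.001]
ft_force: [0.5, 1.1, -0.3]
grip_width: 0.531
grip_force: 9.9
```

```bash
python3 p.py .463,.376,.148,65.6
```

```text
slide [0.1, 0.2, -1.2] rot [0.0005, 0.0001, 0.0016] t 15.5 at [0.463, 0.3758, 0.1468] gw 0.531 ft [0.5, 1.1, -0.3]
```

Emit:
{"api": "send_rows", "payload": {"motion": [{"claw": -1,"slide": [0,0,0],"delta_rot": [0,0,0]},{"claw": -1,"slide": [0,0,0],"delta_rot": [0,0,0]},{"claw": -1,"slide": [0,0,-10],"delta_rot": [0,0,0]},{"claw": -1,"slide": [0,0,-25],"delta_rot": [0,0,0]},{"claw": -1,"slide": [0,0,-40],"delta_rot": [0,0,0]}], "grip_force": 50}}

```text
time: 16.0
position: [0.4628, 0.3755, 0.1881]
tool_rot: [-0.661, -3.071, 0.001]
ft_force: [0.3, 2.1, -2.6]
grip_width: 0.527
grip_force: 49.7
```

Emit:
{"api": "send_rows", "payload": {"motion": [{"claw": -1,"slide": [0,0,-20],"delta_rot": [0,0,0]},{"claw": -1,"slide": [0,0,-45],"delta_rot": [0,0,0]},{"claw": -1,"slide": [0,0,-75],"delta_rot": [0,0,0]},{"claw": -1,"slide": [0,0,-105],"delta_rot": [0,0,0]},{"claw": -1,"slide": [0,0,-130],"delta_rot": [0,0,0]}]}}

```text
time: 16.5
position: [0.4629, 0.3742, 0.32]
tool_rot: [0.663, 3.07, -0.001]
ft_force: [0.3, 0.1, -2.7]
grip_width: 0.525
grip_force: 49.7
```

Emit:
{"api": "send_rows", "payload": {"motion": [{"claw": -1,"slide": [0,0,-20],"delta_rot": [0,0,0]},{"claw": -1,"slide": [0,0,-30],"delta_rot": [0,0,0]},{"claw": -1,"slide": [0,0,-30],"delta_rot": [0,0,0]},{"claw": -1,"slide": [0,0,-30],"delta_rot": [0,0,0]}]}}

```text
time: 16.9
position: [0.4626, 0.3749, 0.3461]
tool_rot: [-0.662, -3.07, 0.002]
ft_force: [-0.3, 0.1, -1.9]
grip_width: 0.526
grip_force: 49.7
```

```bash
python3 - <<'E'
from h import *
from bench import ctrl
s=ctrl.get_state()
L=np.array([.5412,-.0797,.06])
def tgt(th,az,d,gz=.003,gx=-.005):
    # scanner look azimuth az, theta below horizontal, window-label distance d
    t,a=np.radians([th,az]);h=np.array([np.cos(a),np.sin(a),0]);z=np.array([0,0,1.])
    l=np.cos(t)*h-np.sin(t)*z; zs=np.sin(t)*h+np.cos(t)*z; xs=-l; ys=np.cross(zs,xs)
    w=L-d*l; foot=w+.058*l-.135*zs
    tcp=foot+gx*xs+(.135+.0018)*zs   # TCP measured .1468 when foot at .010
    zt=-zs; yt=ys; return tcp,Ro.from_matrix(np.c_[np.cross(yt,zt),yt,zt]),foot,w
print(np.round(s["joint_positions"],3))
for th in(0,50):
  for az in(155.6,172):
    p,R,f,w=tgt(th,az,.14);print(th,az,p.round(3),f.round(3),w.round(3),np.hypot(*p[:2]).round(3));plan(s,p,R)
plan(s,(.56,.15,.3),down(82))
E
```

```text
[-0.906  0.176  0.211  1.434 -0.036  1.538  0.449]
0 155.6 [ 0.611 -0.112  0.062] [ 0.616 -0.114 -0.075] [ 0.669 -0.138  0.06 ] 0.621
slide [-336.0, -381.6, 284.8] rot [-0.0015, -0.0004, 0.0012] t 16.9 at [0.4626, 0.3749, 0.3461] gw 0.526 ft [-0.3, 0.1, -1.9]
0 172 [ 0.617 -0.09   0.062] [ 0.622 -0.091 -0.075] [ 0.68  -0.099  0.06 ] 0.624
slide [-332.9, -359.8, 284.8] rot [-0.0015, -0.0006, -0.285] t 16.9 at [0.4626, 0.3749, 0.3461] gw 0.526 ft [-0.3, 0.1, -1.9]
50 155.6 [ 0.585 -0.1    0.12 ] [ 0.683 -0.144  0.036] [ 0.623 -0.117  0.167] 0.593
slide [-307.1, -381.6, 226.5] rot [-0.0009, -0.873, 0.0018] t 16.9 at [0.4626, 0.3749, 0.3461] gw 0.526 ft [-0.3, 0.1, -1.9]
50 172 [ 0.589 -0.086  0.12 ] [ 0.696 -0.101  0.036] [ 0.63  -0.092  0.167] 0.595
slide [-305.2, -368.0, 226.4] rot [-0.1257, -0.8672, -0.266] t 16.9 at [0.4626, 0.3749, 0.3461] gw 0.526 ft [-0.3, 0.1, -1.9]
slide [-181.4, -164.8, 46.3] rot [-0.0015, -0.0006, -0.285] t 16.9 at [0.4626, 0.3749, 0.3461] gw 0.526 ft [-0.3, 0.1, -1.9]
```

```bash
cat >> h.py <<'E'
L=np.array([.5412,-.0797,.06])
def tgt(th,az,d,gz=.1368,gx=-.005):
    t,a=np.radians([th,az]);h=np.array([np.cos(a),np.sin(a),0]);z=np.array([0,0,1.])
    l=np.cos(t)*h-np.sin(t)*z; zs=np.sin(t)*h+np.cos(t)*z; xs=-l; ys=np.cross(zs,xs)
    w=L-d*l; foot=w-.058*l-.135*zs; tcp=foot+gx*xs+gz*zs
    return tcp,Ro.from_matrix(np.c_[np.cross(ys,-zs),ys,-zs]),foot,w
E
python3 - <<'E'
from h import *
from bench import ctrl
s=ctrl.get_state()
for th,az,d in((50,172,.14),):
    p,R,f,w=tgt(th,az,d);print(p.round(3),f.round(3),w.round(3),np.hypot(*p[:2]).round(3));plan(s,p,R)
plan(s,(.62,-.03,.34),down(82))
E
```

```text
[ 0.663 -0.097  0.209] [ 0.77  -0.112  0.125] [ 0.63  -0.092  0.167] 0.67
slide [-376.7, -347.2, 137.5] rot [-0.1257, -0.8672, -0.266] t 16.9 at [0.4626, 0.3749, 0.3461] gw 0.526 ft [-0.3, 0.1, -1.9]
slide [-310.2, -304.1, 6.5] rot [-0.0015, -0.0006, -0.285] t 16.9 at [0.4626, 0.3749, 0.3461] gw 0.526 ft [-0.3, 0.1, -1.9]
```

Emit:
{"api": "send_rows", "payload": {"motion": [{"claw": -1,"slide": [-30,-29,0],"delta_rot": [0,0,-0.04]},{"claw": -1,"slide": [-60,-58,1],"delta_rot": [0,0,-0.09]},{"claw": -1,"slide": [-90,-88,2],"delta_rot": [0,0,-0.15]},{"claw": -1,"slide": [-120,-118,3],"delta_rot": [0,0,-0.22]},{"claw": -1,"slide": [-150,-147,3],"delta_rot": [0,0,-0.285]}]}}

```text
time: 17.4
position: [0.5386, 0.1777, 0.342]
tool_rot: [-0.214, -3.131, 0.003]
ft_force: [0.7, 0.2, -1.6]
grip_width: 0.527
grip_force: 49.7
```

Emit:
{"api": "send_rows", "payload": {"motion": [{"claw": -1,"slide": [-20,-38,0],"delta_rot": [0,0,0]},{"claw": -1,"slide": [-38,-72,0],"delta_rot": [0,0,0]},{"claw": -1,"slide": [-57,-108,0],"delta_rot": [0,0,0]},{"claw": -1,"slide": [-76,-144,0],"delta_rot": [0,0,0]},{"claw": -1,"slide": [-90,-170,0],"delta_rot": [0,0,0]}]}}

```text
time: 17.9
position: [0.6042, -0.0046, 0.3421]
tool_rot: [-0.223, -3.131, 0.003]
ft_force: [1.4, 0.8, -1.8]
grip_width: 0.525
grip_force: 49.7
```

```bash
cat > q.py <<'E'
from h import *
from bench import ctrl
import sys
s=ctrl.get_state();print(np.round(s["joint_positions"],2))
for a in sys.argv[1:]:
    v=[float(k) for k in a.split(",")];p,R,f,w=tgt(*v[:3]);plan(s,p+[0,0,v[3]],R)
E
python3 q.py 50,172,.14,.1 50,172,.14,0
```

```text
[-0.44  0.21  0.49  1.43 -0.09  1.54  1.47]
slide [-71.1, -82.8, 33.1] rot [-0.0032, -0.8753, -0.0017] t 17.9 at [0.6042, -0.0046, 0.3421] gw 0.525 ft [1.4, 0.8, -1.8]
slide [-71.3, -82.6, 133.1] rot [-0.0032, -0.8753, -0.0017] t 17.9 at [0.6042, -0.0046, 0.3421] gw 0.525 ft [1.4, 0.8, -1.8]
```

Emit:
{"api": "send_rows", "payload": {"motion": [{"claw": -1,"slide": [-10,-16,0],"delta_rot": [0,-0.1,0]},{"claw": -1,"slide": [-20,-32,5],"delta_rot": [0,-0.22,0]},{"claw": -1,"slide": [-35,-48,10],"delta_rot": [0,-0.35,0]},{"claw": -1,"slide": [-50,-65,20],"delta_rot": [0,-0.48,0]},{"claw": -1,"slide": [-71,-83,33],"delta_rot": [0,-0.6,0]}]}}

```text
time: 18.4
position: [0.6625, -0.0932, 0.3097]
tool_rot: [0.176, 2.533, -0.054]
ft_force: [1.2, 0.0, -1.6]
grip_width: 0.524
grip_force: 49.7
```

```bash
python3 q.py 50,172,.14,.1 50,172,.14,0.03
```

```text
[-0.45 -0.09  0.5   1.88  0.12  0.74  1.44]
slide [-0.2, -3.5, 1.0] rot [0.0014, -0.2695, 0.0005] t 18.4 at [0.6625, -0.0932, 0.3097] gw 0.524 ft [1.2, 0.0, -1.6]
slide [39.5, -3.5, 58.6] rot [0.0014, -0.2695, 0.0005] t 18.4 at [0.6625, -0.0932, 0.3097] gw 0.524 ft [1.2, 0.0, -1.6]
```

Emit:
{"api": "send_rows", "payload": {"motion": [{"claw": -1,"slide": [8,-1,12],"delta_rot": [0,-0.06,0]},{"claw": -1,"slide": [16,-2,24],"delta_rot": [0,-0.12,0]},{"claw": -1,"slide": [24,-3,36],"delta_rot": [0,-0.18,0]},{"claw": -1,"slide": [32,-3,48],"delta_rot": [0,-0.24,0]},{"claw": -1,"slide": [39,-3,58],"delta_rot": [0,-0.27,0]}]}}

```text
time: 18.9
position: [0.6606, -0.0958, 0.2361]
tool_rot: [0.158, 2.272, -0.074]
ft_force: [0.1, -0.5, -1.6]
grip_width: 0.528
grip_force: 49.7
```

```bash
python3 q.py 50,172,.14,0
```

```text
[-0.33 -0.12  0.39  2.19  0.44  0.21  1.12]
slide [19.2, -0.6, 19.3] rot [0.0001, -0.0079, 0.0006] t 18.9 at [0.6606, -0.0958, 0.2361] gw 0.528 ft [0.1, -0.5, -1.6]
```

Emit:
{"api": "send_rows", "payload": {"motion": [{"claw": -1,"slide": [3,0,6],"delta_rot": [0,0,0]},{"claw": -1,"slide": [4,0,13],"delta_rot": [0,0,0]},{"claw": -1,"slide": [5,0,19],"delta_rot": [0,0,0]},{"claw": -1,"slide": [5,0,19],"delta_rot": [0,0,0]},{"claw": -1,"slide": [5,0,19],"delta_rot": [0,0,0]}]}}

```text
time: 19.4
position: [0.6754, -0.0976, 0.2254]
tool_rot: [0.158, 2.267, -0.074]
ft_force: [-1.2, -1.0, -2.0]
grip_width: 0.527
grip_force: 49.7
```

```bash
python3 q.py 50,172,.15,0; python3 - <<'E'
from bench import ctrl
import cv2,numpy as np
s=ctrl.get_image("scene");j=ctrl.get_image("top")
f=lambda im,x,y,w,h:cv2.resize(np.clip(im[y:y+h,x:x+w]*1.4,0,255).astype(np.uint8),(400,400),interpolation=cv2.INTER_CUBIC)
cv2.imwrite("pics/s6.png",np.hstack([f(s["color"],150,80,260,260),f(j["color"],200,120,260,160)]))
E
```

```text
[-0.34 -0.07  0.41  2.18  0.42  0.17  1.13]
slide [10.7, -1.0, 0.8] rot [0.0002, -0.0021, 0.0004] t 19.4 at [0.6754, -0.0976, 0.2254] gw 0.527 ft [-1.2, -1.0, -2.0]
```

View pics/s6.png

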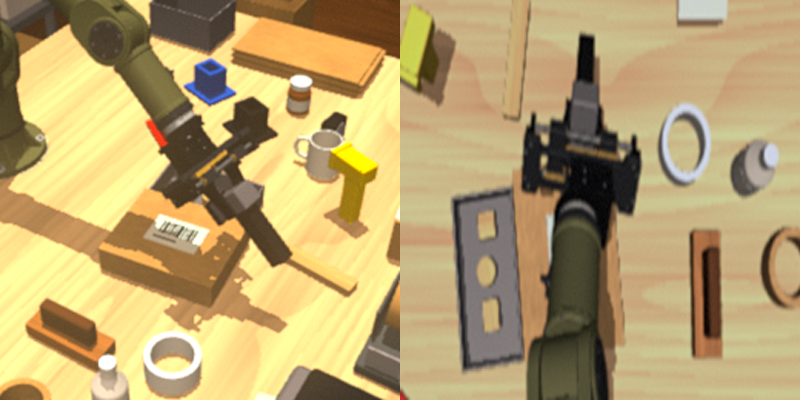

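The pictures show the scanner held nose-down over the label, clear of everything. The offcuts are in the tray and the block is upright on the bench. I'll let it settle, then hand in.

Emit:
{"api": "send_rows", "payload": {"motion": [{"claw": -1,"slide": [0,0,0],"delta_rot": [0,0,0]},{"claw": -1,"slide": [0,0,0],"delta_rot": [0,0,0]},{"claw": -1,"slide": [0,0,0],"delta_rot": [0,0,0]},{"claw": -1,"slide": [0,0,0],"delta_rot": [0,0,0]},{"claw": -1,"slide": [0,0,0],"delta_rot": [0,0,0]}]}}

```text
time: 20.0
position: [0.6748, -0.0977, 0.2248]
tool_rot: [0.158, 2.267, -0.073]
ft_force: [-0.0, 0.6, -1.7]
grip_width: 0.528
grip_force: 49.7
```

```bash
python3 q.py 50,172,.16,0; python3 -c "
from bench import ctrl
print(ctrl.close_job())"
```

```text
[-0.34 -0.07  0.41  2.18  0.42  0.17  1.13]
slide [-0.1, -0.8, 0.9] rot [0.0003, -0.0025, 0.0001] t 20.0 at [0.6748, -0.0977, 0.2248] gw 0.528 ft [-0.0, 0.6, -1.7]
the job is handed in; nothing more can be done
None
```

I handed the job in at 20 s, with no verdict returned: the offcuts are in the tray, the push block is back on the bench, and the scanner is held steady about 50° nose-down, aimed at the label from roughly 160 mm.

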